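# Stage lamp cartons on the labelling board

## Task

Get the lamp cartons ready for labelling: take the yellow order-card holders off the cartons and hang each one squarely astride the bar of the card rail, and tip every standing carton over the edge of the labelling board so that it lies flat on its back on the board with its white label up. Set each bulb box on top of the lying carton with the same colour band, and leave the lamps, tape, yarn cone, knife and wooden cap where they are.

Things in the scene. Friction and masses are not known exactly. Their poses are not given: they have to be found in the camera images.
- board: labelling board: fixed plywood slab with dark ribbed rubber mat, 240 (x) x 360 (y) x 20 mm high. Origin: centre of its underside, on the bench; x points away from the robot, y along its long edges. Its near long edge (x = -120 mm, aluminium nosing) is a 20 mm step that blocks the feet of the cartons. Its yaw varies a little
- rail: card rail, fixed, to the robot's left: level round steel bar 12 mm thick, 300 mm long, between two white posts 22 x 8 mm that end 8 mm above the bar's axis. Origin: on the bench below the bar's middle; y runs along the bar; bar axis 160 mm, top of the bar 166 mm above the bench. 284 mm of bar is free: room for three holders side by side
- carton_red: lamp carton with a red band near its top: closed box, 92 (x) x 90 (y) x 190 mm (z), 0.35 to 0.7 kg, standing, its foot 8 to 18 mm from the board's near edge, its back (+x side) to the board, its front with white label (-x side) to the robot. Origin: centre of its foot. Lying on its back its -x axis points up. Tips over when its top is pushed towards the board; too wide to grip
- carton_red_mid (a point): the centre of the red carton, 95 mm up its z axis; same axes as the carton
- carton_blue: lamp carton with a blue band near its top: closed box, 92 (x) x 90 (y) x 190 mm (z), 0.35 to 0.7 kg, standing, its foot 8 to 18 mm from the board's near edge, its back (+x side) to the board, its front with white label (-x side) to the robot. Origin: centre of its foot. Lying on its back its -x axis points up. Tips over when its top is pushed towards the board; too wide to grip
- carton_blue_mid (a point): the centre of the blue carton, 95 mm up its z axis; same axes as the carton
- carton_green: lamp carton with a green band near its top: closed box, 92 (x) x 90 (y) x 190 mm (z), 0.35 to 0.7 kg, standing, its foot 8 to 18 mm from the board's near edge, its back (+x side) to the board, its front with white label (-x side) to the robot. Origin: centre of its foot. Lying on its back its -x axis points up. Tips over when its top is pushed towards the board; too wide to grip
- carton_green_mid (a point): the centre of the green carton, 95 mm up its z axis; same axes as the carton
- holder_1: order-card holder (2 or 3 alike): stiff yellow saddle of 4 mm sheet, an upside-down U, 60 wide (y), 78 mm high, 90 g. From 38 mm up to the top it is 34 mm across (x), with a 26 mm channel inside, open at both ends; below, skirts flare to 61 mm at the feet. Origin: centre of its feet, z up; the underside of the crown, which rests on the bar, is 74 mm up. Starts standing on a carton
- holder_2: order-card holder (2 or 3 alike): stiff yellow saddle of 4 mm sheet, an upside-down U, 60 wide (y), 78 mm high, 90 g. From 38 mm up to the top it is 34 mm across (x), with a 26 mm channel inside, open at both ends; below, skirts flare to 61 mm at the feet. Origin: centre of its feet, z up; the underside of the crown, which rests on the bar, is 74 mm up. Starts standing on a carton
- holder_3: order-card holder (2 or 3 alike): stiff yellow saddle of 4 mm sheet, an upside-down U, 60 wide (y), 78 mm high, 90 g. From 38 mm up to the top it is 34 mm across (x), with a 26 mm channel inside, open at both ends; below, skirts flare to 61 mm at the feet. Origin: centre of its feet, z up; the underside of the crown, which rests on the bar, is 74 mm up. Starts standing on a carton
- bulb_red: bulb box (two or three are there): small closed white box with a red band and a red dot on top, 55 x 55 x 75 mm high, about 70 g, at first upright on the bench to the robot's right. Origin: centre of its foot; z along its height
- bulb_red_mid (a point): the centre of the red bulb box, 37.5 mm up its z axis
- bulb_blue: bulb box (two or three are there): small closed white box with a blue band and a blue dot on top, 55 x 55 x 75 mm high, about 70 g, at first upright on the bench to the robot's right. Origin: centre of its foot; z along its height
- bulb_blue_mid (a point): the centre of the blue bulb box, 37.5 mm up its z axis
- bulb_green: bulb box (two or three are there): small closed white box with a green band and a green dot on top, 55 x 55 x 75 mm high, about 70 g, at first upright on the bench to the robot's right. Origin: centre of its foot; z along its height
- bulb_green_mid (a point): the centre of the green bulb box, 37.5 mm up its z axis
- lamp_a: bystander: mushroom lamp, white foot and wooden cap, 80 mm across, 128 mm high, at the far end of the rail. Origin: centre of its foot
- lamp_b: bystander: mushroom lamp, as the other, on the far left behind the rail as the robot sees it. Origin: centre of its foot
- cap: bystander: turned wooden lamp cap, 64 mm across, 37 mm high, among the bulb boxes. Origin: centre of its underside
- tape: bystander: roll of orange packing tape lying flat, 90 mm across, 48 mm high, left in front of the rail. Origin: centre of its underside
- cone: bystander: blue yarn cone, 72 mm across, 108 mm high, on the robot's left, between it and the cartons. Origin: centre of its foot
- knife: bystander: yellow box knife lying flat, 150 x 24 x 17 mm, between cartons and rail. Origin: centre of its underside
Mind the look-alikes: they are no part of the job. Leave any purple look-alike of the holder_1 alone.

How it is judged:
At the end, for the whole second after the job is handed in: Every carton lies flat on its back on the board, label up (within 8 degrees). Every holder hangs astride the bar, crown on the bar, upright within 17 degrees, clear of the posts. Every bulb box rests on the upper face of the carton of its colour, its centre well over that face. All at rest (angle between each of carton_red, carton_blue, carton_green's own x axis and vertical above 3 rad and x of carton_red_mid in the frame of board between -0.1 and 0.08 m and y of carton_red_mid in the frame of board between -0.155 and 0.155 m and z of carton_red_mid in the frame of board between 0.058 and 0.074 m and linear speed of each of carton_red, carton_blue, carton_green, bulb_red, bulb_blue, bulb_green below 0.02 m/s and x of carton_blue_mid in the frame of board between -0.1 and 0.08 m and y of carton_blue_mid in the frame of board between -0.155 and 0.155 m and z of carton_blue_mid in the frame of board between 0.058 and 0.074 m and x of carton_green_mid in the frame of board between -0.1 and 0.08 m and y of carton_green_mid in the frame of board between -0.155 and 0.155 m and z of carton_green_mid in the frame of board between 0.058 and 0.074 m and x of holder_1 in the frame of rail between -0.03 and 0.03 m and y of holder_1 in the frame of rail between -0.125 and 0.125 m and z of holder_1 in the frame of rail between 0.085 and 0.101 m and angle between each of holder_1, holder_2, holder_3's own z axis and vertical below 0.3 rad and angle between the y axis of each of holder_1, holder_2, holder_3 and the y axis of rail, either way round below 0.3 rad and contact force between each of holder_1, holder_2, holder_3 and rail above 0.2 N and linear speed of each of holder_1, holder_2, holder_3 below 0.03 m/s and x of holder_2 in the frame of rail between -0.03 and 0.03 m and y of holder_2 in the frame of rail between -0.125 and 0.125 m and z of holder_2 in the frame of rail between 0.085 and 0.101 m and x of holder_3 in the frame of rail between -0.03 and 0.03 m and y of holder_3 in the frame of rail between -0.125 and 0.125 m and z of holder_3 in the frame of rail between 0.085 and 0.101 m and x of bulb_red_mid in the frame of carton_red_mid between -0.092 and -0.068 m and y of bulb_red_mid in the frame of carton_red_mid between -0.042 and 0.042 m and z of bulb_red_mid in the frame of carton_red_mid between -0.09 and 0.09 m and contact force between bulb_red and carton_red above 0.2 N and x of bulb_blue_mid in the frame of carton_blue_mid between -0.092 and -0.068 m and y of bulb_blue_mid in the frame of carton_blue_mid between -0.042 and 0.042 m and z of bulb_blue_mid in the frame of carton_blue_mid between -0.09 and 0.09 m and contact force between bulb_blue and carton_blue above 0.2 N and x of bulb_green_mid in the frame of carton_green_mid between -0.092 and -0.068 m and y of bulb_green_mid in the frame of carton_green_mid between -0.042 and 0.042 m and z of bulb_green_mid in the frame of carton_green_mid between -0.09 and 0.09 m and contact force between bulb_green and carton_green above 0.2 N); the robot touches nothing.
It fails at once if a bystander (a lamp or the wooden cap) is moved more than 30 mm or knocked over (distance of any of lamp_a, lamp_b, cap from where it was at the start of the episode above 0.03 m or angle between any of lamp_a, lamp_b, cap's own z axis and vertical above 0.5 rad).
It fails at once if a bystander (tape, yarn cone or knife) is moved more than 30 mm or knocked over (distance of any of tape, cone, knife from where it was at the start of the episode above 0.03 m or angle between any of tape, cone, knife's own z axis and vertical above 0.5 rad).
Of holder_1, holder_2, holder_3 only 2 to 3 are there at a start; the rules pass over those that are not, and their reading is None.
Of bulb_red, bulb_blue, bulb_green only 2 to 3 are there at a start; the rules pass over those that are not, and their reading is None.
At some moment in a run one of bulb_red, bulb_blue, bulb_green may be knocked a few centimetres aside while the robot is not near it.
It also fails if it takes over 210 s, if anything falls off the work surface, if the arm or the gripper's body presses on something with over 40 N, if the wrist force passes 120 N, or if a joint passes its speed limit or range.

## Robot

A 6-joint arm with a two-finger parallel gripper is mounted at the origin on the work surface. World frame = base frame: x ahead of the robot, y to its left, z up, the work surface at z = 0. Lengths are in m, angles in rad, forces in N, time in s.
With the tool pointing down it reaches from about 0.4 to 0.825 m from the base axis. Payload 7 kg.
Tool frame: the origin (TCP) lies midway between the tips of the shut fingers; the grasp point (between the pads) lies ctrl.grip_depth behind it (ctrl.grip_depth is the distance from the TCP to the grasp point, in m); z points along the fingers, y is the line along which they close (so a half turn about z gives the same grasp; the last joint's range is limited). The gripper opens to 88 mm and grips with 3 to 60 N. Pads are 19 mm wide; open, the fingers measure 130 mm over their backs; the gripper's body (78 mm by 193 mm) begins 47 mm behind the grasp point.
Start: joints at [-0.881, 0.359, 0.012, 0, -1.224, -0.288], TCP at [0.264, -0.621, 0.227] pointing down, gripper open.
Joint ranges: [-3.07, 3.07], [-1.43, 2.12], [-1.02, 1.25], [-3.03, 1.67], [-3.05, -0], [-3.03, 3.03]. Speed limits (rad/s): [2.39, 2.39, 3.01, 3.14, 3.14, 3.14].

## Interface

Orientations are given as a rotation vector (axis times angle).
In Python, from plant import ctrl, grab_frame gives the robot as it stands. The module is installed in compiled form; this text tells all that it offers.
- The arm moves only by the tool jog_arm, never from a script. Its argument "deltas" is a list of rows, each an object of numbers: "dx", "dy", "dz": the shift along the tool's x, y, z in m; "spin": the turn about the tool's z in rad. In form: [{"dx": .., "dy": .., "dz": .., "spin": ..}, ...]. A call has 1 to 12 rows; each row shifts and turns the commanded pose from where the row before left it, along the tool's axes as they then stand; what a row does not reach is not made up. A row lasts 1/10 s, in which the tool goes at most 50 mm and 8.59 degrees, less where a joint would pass 70% of its speed; a pose out of reach is approached as far as the arm can. A call with a gripper value outside its range is refused whole. "fingers" is the closure in counts, from 0 (fully open) to 255 (shut), set as the call begins (left out, the last holds). The fingers move at their own pace and stop on an object; "grip_force" is the grip in N (left out, the last holds). Time passes only in rows, so rows that do not move let the fingers close. It gives the time, the measured TCP pose, the force, the opening and the grip force at its end, in the units of the state.
- ctrl.get_state(): the state, without advancing time (a new reading comes with each control period).
- grab_frame(name): name is "side" or "top"; returns a dict with "frame" (420x560x3 uint8, blue, green, red), "depth" (420x560 float32, m along the optical axis (not along the pixel's ray), 0 where there is no reading), "fx", "fy", "cx", "cy" (pixels), "k1" (the pictures are not rectified: a ray, as slopes to the right and down, at radius r is drawn at 1 + k1 r^2 times it, then the intrinsics apply), "eye" and "orientation" of the camera in the world. Camera axes: x right, y down, z forward; pixel columns grow to the right and rows downward; lengths in m; the calibration is good to about 2 mm. A picture is of the moment at which its call begins.
- ctrl.sign_off(): hands the job in; it is judged then, once.
The state is a dict: "time": time; "q": joint angles; "qvel": joint speeds; "tau": joint torques, N m; "tool_pos": TCP position; "eef_rot": TCP orientation; "ft_force": force on the tool from outside, world axes, zero at the start; "moment": the same for the moment, N m; "opening": finger opening in m; "grasp_force": force on a finger pad.
Only numpy, scipy, OpenCV 4.12 (cv2) and the standard library are available. Lean on these libraries where they do the work, as an engineer would, in place of code of your own. Each camera call takes 0.05 s, during which the arm holds its last target. There are 200 camera calls.

## Working session

There is one attempt and no reset: what is moved stays moved. The work goes in short steps, Python scripts to look and compute and a tool call to move; the robot and the scene stay as the last step left them, time stands still between calls to the robot, and variables do not carry over. Pictures are saved under pics/ and viewed, at most 14 in all, crops included, and the job is handed in when it is done.

Besides the shell and the picture viewer there is one more tool, called after ">>>" as name([rows], argument=value, ...), one row to a line, values as JSON. jog_arm: Moves the arm, as the interface text tells. Its arguments: {"type":"object","properties":{"deltas":{"type":"array"},"fingers":{"type":"number"},"grip_force":{"type":"number"}},"required":["deltas"]}

```bash
mkdir -p pics
cat > h.py <<'E'
import numpy as np, cv2
from scipy.spatial.transform import Rotation as R
from plant import ctrl, grab_frame
def cloud(name):
    g=grab_frame(name); h,w=g['depth'].shape
    u,v=np.meshgrid(np.arange(w),np.arange(h))
    d=np.stack([(u-g['cx'])/g['fx'],(v-g['cy'])/g['fy']],-1)
    p=d.copy()
    for _ in range(8): p=d/(1+g['k1']*(p**2).sum(-1,keepdims=True))
    o=np.array(g['orientation'])
    Rm=R.from_rotvec(o).as_matrix() if o.size==3 else (o if o.size==9 else R.from_quat(o).as_matrix())
    z=g['depth'][...,None]
    P=np.concatenate([p*z,z],-1)@Rm.T+np.array(g['eye'])
    P[g['depth']==0]=np.nan
    return g['frame'],P,g
E
python3 - <<'E'
from h import *
for n in('top','side'):
    f,P,g=cloud(n); cv2.imwrite(f'pics/{n}0.png',f); np.savez(f'{n}0.npz',f=f,P=P)
    print(n,g['eye'],g['orientation'],g['fx'],g['k1'],np.nanmin(P[...,2]),np.nanmedian(P[...,2]))
print(ctrl.get_state(),ctrl.grip_depth)
E
```

```text
top [0.24726251 0.02499087 1.69479699] [-2.11399068  2.13951171 -0.16958527] 508.734899070085 0.05991900989905476 -0.7834145300460569 0.001067980371403432
side [0.31847237 0.70766245 0.89788949] [-0.32780443  2.81479083 -1.10189006] 381.70915059201724 0.02327063238142761 -0.7711232302996519 0.0004899950741994452
{'time': 0.1, 'q': array([-8.80907250e-01,  3.59319927e-01,  1.11459183e-02, -2.85149962e-04,
       -1.22409806e+00, -2.88113322e-01]), 'qvel': array([ 9.92264892e-04, -1.11150020e-03,  4.77555706e-03, -1.13492998e-05,
       -2.45650902e-03, -5.77493076e-04]), 'tau': array([-1.01030222e-03, -5.84163165e+01,  2.93753386e+01,  7.01549068e+00,
        1.02046720e-02, -4.75706224e-05]), 'tool_pos': array([ 0.26376567, -0.620857  ,  0.22571559]), 'eef_rot': array([ 6.26630934e-01, -3.07799687e+00, -2.24392767e-03]), 'ft_force': array([ 0.38698523, -0.68050339, -0.34019272]), 'moment': array([0.01216715, 0.02087087, 0.02273934]), 'grasp_force': 0.0, 'opening': 0.08757920756483195} 0.0188
```

View pics/top0.png

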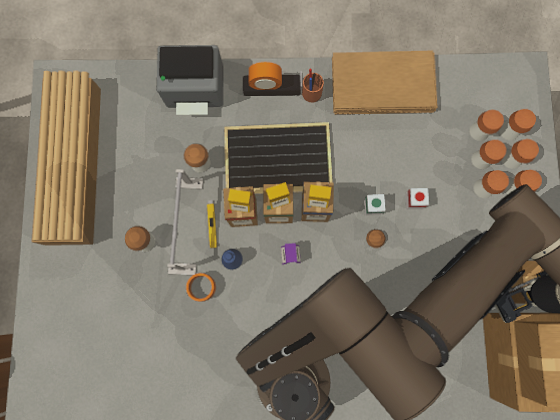

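View pics/side0.png

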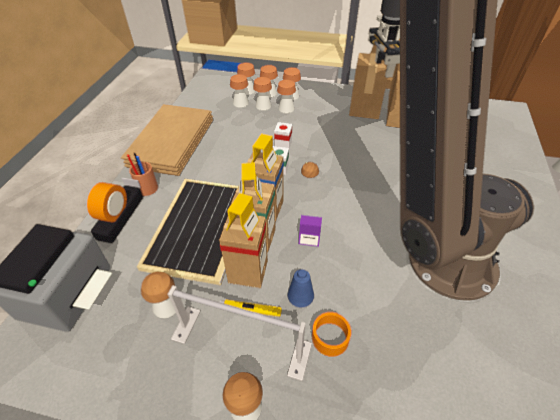

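Top view: three cartons at (240,207), (278,203), (318,202) with yellow holders; the rail bar runs from (180,172) to (175,268); the bulb boxes are green (376,203) and red (418,198), and the cap is at (376,238). Side view: the red carton is nearest the rail, then green, with blue farthest. The purple decoy is at (310,230).

```bash
cat > m.py <<'E'
from h import *
def rect(Q):
    (c,s,a)=cv2.minAreaRect(Q[:,:2].astype(np.float32)*1000); return np.round(c,1),np.round(s,1),round(a,1)
def meas(n,f,P):
    hsv=cv2.cvtColor(f,cv2.COLOR_BGR2HSV); z=P[...,2]; ok=np.isfinite(z)
    H,S,V=[hsv[...,i] for i in range(3)]
    def comps(m,name,mn=15):
        k,l,st,c=cv2.connectedComponentsWithStats(m.astype(np.uint8))
        for i in range(1,k):
            if st[i,4]>=mn:
                Q=P[l==i]; print(n,name,st[i,4],c[i].round(),'med',np.nanmedian(Q,0).round(4),'rect',*rect(Q))
    roi=(P[...,0]>.2)&(P[...,0]<1)&(abs(P[...,1])<.5)
    yel=(H>18)&(H<34)&(S>120)&(V>90)
    comps(ok&roi&yel&(z>.255)&(z<.285),'crown')
    comps(ok&roi&(z>.18)&(z<.2)&~yel&(P[...,1]<.25)&(P[...,1]>-.2)&(P[...,0]>.4),'ctop')
    comps(ok&roi&(z>.158)&(z<.175)&(P[...,1]>.2),'bar')
    comps(ok&roi&(z>.068)&(z<.082)&(P[...,1]<0),'bulb')
    comps(ok&roi&(z>.012)&(z<.03)&(P[...,0]>.5)&(abs(P[...,1])<.3),'board',400)
E
python3 - <<'E'
from m import *
for n in('top','side'):
    d=np.load(n+'0.npz'); meas(n,d['f'],d['P'])
E
```

```text
top crown 260 [277. 191.] med [0.5617 0.0433 0.2667] rect [562.4  42.6] [36.3 59.9] 17.8
top crown 259 [320. 191.] med [ 0.5583 -0.0798  0.2668] rect [558.9 -79.3] [59.4 36.3] 81.9
top crown 259 [239. 196.] med [0.5485 0.1525 0.2671] rect [549.3 152.9] [60.4 34.8] 80.3
top ctop 462 [318. 198.] med [ 0.5448 -0.0752  0.189 ] rect [559.6 -80.4] [90.3 92.8] 86.8
top ctop 421 [278. 203.] med [0.5318 0.0391 0.1892] rect [554.4  41.9] [85.1 92.2] 89.2
top ctop 79 [244. 188.] med [0.5881 0.1384 0.19  ] rect [586.9 148.8] [64.6 20. ] 84.1
top ctop 373 [237. 207.] med [0.5205 0.1741 0.1894] rect [546. 161.] [90.9 90.4] 2.6
top bar 523 [186.  71.] med [0.9741 0.3328 0.1715] rect [977.1 332.2] [ 45.5 168.6] 0.1
top bar 406 [176. 217.] med [0.5035 0.3541 0.1647] rect [506.9 357.5] [ 27.3 304.6] 85.8
top bulb 15 [318.  77.] med [ 0.9937 -0.0964  0.0741] rect [991.4 -97.9] [27.6  6. ] 45.8
top bulb 20 [307.  91.] med [ 0.9423 -0.0599  0.0762] rect [946.4 -56.9] [35.3  9. ] 53.3
top bulb 286 [419. 196.] med [ 0.5797 -0.4125  0.0747] rect [ 579.  -412.1] [58.1 57. ] 88.3
top bulb 266 [376. 202.] med 
[... 1173 characters left out ...]
89 0.3568 0.164 ] rect [506.8 354.7] [ 22.2 299.1] 86.4
side bulb 169 [283. 128.] med [ 0.5792 -0.4098  0.0761] rect [ 579.7 -414.4] [62.7 55.5] 88.9
side bulb 127 [281. 151.] med [ 0.5538 -0.2806  0.0764] rect [ 560.4 -274.3] [52.5 57.6] 3.8
side bulb 23 [146. 166.] med [ 0.9706 -0.1111  0.0758] rect [ 965.8 -109.1] [ 8.1 32.7] 81.6
side bulb 105 [140. 178.] med [ 0.9606 -0.0496  0.0753] rect [961.6 -57.7] [83.9 35.6] 39.4
side bulb 29 [278. 196.] med [ 0.5147 -0.0684  0.0756] rect [514.5 -73.7] [75.6  1.5] 86.8
side bulb 82 [312. 217.] med [ 0.4017 -0.0067  0.0788] rect [404.   -7.9] [59.4 15. ] 0.4
side board 6415 [191. 232.] med [0.7451 0.0891 0.0217] rect [733.4  41.5] [239.8 365.2] 2.6
```

```bash
cat > p.py <<'E'
from h import *
import sys
def plan(x,y,z,yaw):  # yaw: deg of tool y (mod 180)
    s=ctrl.get_state(); M=R.from_rotvec(s['eef_rot']).as_matrix()
    cur=np.degrees(np.arctan2(M[1,1],M[0,1])); d=(yaw-cur+90)%180-90
    q1n=np.degrees(np.arctan2(y,x)); q=np.degrees(s['q']); q6=q[5]+d-(q1n-q[0])
    a=np.radians(cur+d+90); X=np.array([np.cos(a),np.sin(a),0]); Y=np.array([np.sin(a),-np.cos(a),0])
    v=np.array([x,y,z])-s['tool_pos']
    print('t',round(s['time'],1),'tool',s['tool_pos'].round(4),'yaw',round(cur,1),'spin %.3f'%-np.radians(d),'then dx %.4f dy %.4f dz %.4f'%(v@X,v@Y,-v[2]),'q6 pred %.0f'%q6,'tilt',M[:,2].round(3))
if __name__=='__main__': plan(*map(float,sys.argv[1:]))
E
python3 - <<'E'
from h import *
for n in('top','side'):
    P=np.load(n+'0.npz')['P']; m=(P[...,2]>.155)&(P[...,2]<.175)&(P[...,0]>.39)&(P[...,0]<.62)&(P[...,1]>.3)&(P[...,1]<.4)
    c=np.polyfit(P[m][:,0]-.5,P[m][:,1],1); print(n,c,m.sum(),P[m][:,2].max())
    m=(P[...,2]>.1)&(P[...,2]<.2)&(P[...,0]>.3)&(P[...,0]<.75)&(P[...,1]>.3)&(P[...,1]<.4);print(P[m][:,0].min(),P[m][:,0].max())
E
python3 p.py .549 .152 .36 -9.5
```

```text
top [-0.07471019  0.35466424] 305 0.17485568224930859
0.354163560583543 0.7499963457011207
side [-0.06253282  0.35680824] 629 0.16855981855030067
0.3569276488751573 0.7499995375606534
t 0.1 tool [ 0.2638 -0.6209  0.2257] yaw 113.0 spin -1.003 then dx -0.8093 dy -0.1538 dz -0.1343 q6 pred -25 tilt [-0.001  0.001 -1.   ]
```

>>> jog_arm([
  {"dz":-0.02,"spin":-0.143},
  {"dz":-0.02,"spin":-0.143},
  {"dz":-0.02,"spin":-0.143},
  {"dz":-0.02,"spin":-0.143},
  {"dz":-0.02,"spin":-0.143},
  {"dz":-0.02,"spin":-0.143},
  {"dz":-0.015,"spin":-0.145},
], fingers=0, grip_force=20)

```text
$.deltas[0]: bad value
```

>>> jog_arm([
  {"dx":-0.02},
  {"dx":-0.04,"dy":-0.008},
  {"dx":-0.045,"dy":-0.01},
  {"dx":-0.045,"dy":-0.01},
  {"dx":-0.045,"dy":-0.01},
  {"dx":-0.045,"dy":-0.01},
  {"dx":-0.045,"dy":-0.01},
  {"dx":-0.045,"dy":-0.01},
  {"dx":-0.045,"dy":-0.01},
  {"dx":-0.045,"dy":-0.01},
  {"dx":-0.045,"dy":-0.01},
  {"dx":-0.045,"dy":-0.01},
])

```text
$.deltas[0]: bad value
```

>>> jog_arm([
  {"dx":-0.045,"dy":-0.01},
  {"dx":-0.045,"dy":-0.01},
  {"dx":-0.045,"dy":-0.01},
  {"dx":-0.045,"dy":-0.01},
  {"dx":-0.04,"dy":-0.006},
  {"dx":-0.03},
  {"dx":-0.02},
  {},
  {},
])

```text
$.deltas[0]: bad value
```

```bash
python3 p.py .549 .152 .235 -9.5
```

```text
t 0.1 tool [ 0.2638 -0.6209  0.2257] yaw 113.0 spin -1.003 then dx -0.8093 dy -0.1538 dz -0.0093 q6 pred -25 tilt [-0.001  0.001 -1.   ]
```

All keys are needed in each row.

>>> jog_arm([
  {"dx":0,"dy":0,"dz":-0.02,"spin":-0.143},
  {"dx":0,"dy":0,"dz":-0.02,"spin":-0.143},
  {"dx":0,"dy":0,"dz":-0.02,"spin":-0.143},
  {"dx":0,"dy":0,"dz":-0.02,"spin":-0.143},
  {"dx":0,"dy":0,"dz":-0.02,"spin":-0.143},
  {"dx":0,"dy":0,"dz":-0.02,"spin":-0.143},
  {"dx":0,"dy":0,"dz":-0.015,"spin":-0.145},
], fingers=0, grip_force=20)

```text
time: 0.8
tool_pos: [0.264, -0.6212, 0.3625]
eef_rot: [2.037, -2.392, 0.001]
ft_force: [-0.3, -0.2, -0.2]
opening: 0.0873
grasp_force: 0.0
```

>>> jog_arm([
  {"dx":-0.02,"dy":0,"dz":0,"spin":0},
  {"dx":-0.04,"dy":-0.008,"dz":0,"spin":0},
  {"dx":-0.045,"dy":-0.01,"dz":0,"spin":0},
  {"dx":-0.045,"dy":-0.01,"dz":0,"spin":0},
  {"dx":-0.045,"dy":-0.01,"dz":0,"spin":0},
  {"dx":-0.045,"dy":-0.01,"dz":0,"spin":0},
  {"dx":-0.045,"dy":-0.01,"dz":0,"spin":0},
  {"dx":-0.045,"dy":-0.01,"dz":0,"spin":0},
  {"dx":-0.045,"dy":-0.01,"dz":0,"spin":0},
  {"dx":-0.045,"dy":-0.01,"dz":0,"spin":0},
  {"dx":-0.045,"dy":-0.01,"dz":0,"spin":0},
  {"dx":-0.045,"dy":-0.01,"dz":0,"spin":0},
])

```text
time: 2.0
tool_pos: [0.4548, -0.1342, 0.3616]
eef_rot: [-2.03, 2.398, -0.0]
ft_force: [0.8, -0.1, -0.3]
opening: 0.0877
grasp_force: 0.0
```

>>> jog_arm([
  {"dx":-0.045,"dy":-0.01,"dz":0,"spin":0},
  {"dx":-0.045,"dy":-0.01,"dz":0,"spin":0},
  {"dx":-0.045,"dy":-0.01,"dz":0,"spin":0},
  {"dx":-0.045,"dy":-0.01,"dz":0,"spin":0},
  {"dx":-0.04,"dy":-0.006,"dz":0,"spin":0},
  {"dx":-0.03,"dy":0,"dz":0,"spin":0},
  {"dx":-0.02,"dy":0,"dz":0,"spin":0},
  {"dx":0,"dy":0,"dz":0,"spin":0},
  {"dx":0,"dy":0,"dz":0,"spin":0},
])

```text
time: 2.9
tool_pos: [0.5445, 0.1224, 0.3613]
eef_rot: [2.03, -2.397, -0.0]
ft_force: [-0.7, 0.6, -0.4]
opening: 0.0878
grasp_force: 0.0
```

```bash
python3 p.py .549 .152 .235 -9.5
```

```text
t 2.9 tool [0.5445 0.1224 0.3613] yaw 170.5 spin 0.000 then dx -0.0299 dy 0.0004 dz 0.1263 q6 pred -25 tilt [-0.001 -0.    -1.   ]
```

>>> jog_arm([
  {"dx":-0.02,"dy":0,"dz":0,"spin":0},
  {"dx":-0.01,"dy":0,"dz":0,"spin":0},
  {"dx":0,"dy":0,"dz":0.02,"spin":0},
  {"dx":0,"dy":0,"dz":0.025,"spin":0},
  {"dx":0,"dy":0,"dz":0.025,"spin":0},
  {"dx":0,"dy":0,"dz":0.025,"spin":0},
  {"dx":0,"dy":0,"dz":0.02,"spin":0},
  {"dx":0,"dy":0,"dz":0.01,"spin":0},
  {"dx":0,"dy":0,"dz":0,"spin":0},
  {"dx":0,"dy":0,"dz":0,"spin":0},
])

```text
time: 3.9
tool_pos: [0.5502, 0.1522, 0.2375]
eef_rot: [-2.029, 2.397, -0.001]
ft_force: [-0.1, 0.5, 0.8]
opening: 0.0877
grasp_force: 0.0
```

>>> jog_arm([
  {"dx":0,"dy":0,"dz":0,"spin":0},
  {"dx":0,"dy":0,"dz":0,"spin":0},
  {"dx":0,"dy":0,"dz":0,"spin":0},
  {"dx":0,"dy":0,"dz":0,"spin":0},
  {"dx":0,"dy":0,"dz":0,"spin":0},
  {"dx":0,"dy":0,"dz":0,"spin":0},
  {"dx":0,"dy":0,"dz":0,"spin":0},
  {"dx":0,"dy":0,"dz":0,"spin":0},
], fingers=255, grip_force=15)

```text
time: 4.7
tool_pos: [0.5496, 0.1522, 0.2365]
eef_rot: [2.03, -2.398, -0.0]
ft_force: [0.1, 0.9, -0.1]
opening: 0.0341
grasp_force: 15.0
```

```bash
python3 p.py .585 .350 .31 86
```

```text
t 4.7 tool [0.5496 0.1522 0.2365] yaw 170.5 spin 1.475 then dx -0.0215 dy 0.1998 dz -0.0735 q6 pred -125 tilt [-0. -0. -1.]
```

>>> jog_arm([
  {"dx":0,"dy":0,"dz":-0.02,"spin":0},
  {"dx":0,"dy":0,"dz":-0.03,"spin":0},
  {"dx":0,"dy":0,"dz":-0.02,"spin":0.135},
  {"dx":0,"dy":0,"dz":0,"spin":0.14},
  {"dx":0,"dy":0,"dz":0,"spin":0.14},
  {"dx":0,"dy":0,"dz":0,"spin":0.14},
  {"dx":0,"dy":0,"dz":0,"spin":0.14},
  {"dx":0,"dy":0,"dz":0,"spin":0.14},
  {"dx":0,"dy":0,"dz":0,"spin":0.14},
  {"dx":0,"dy":0,"dz":0,"spin":0.14},
  {"dx":0,"dy":0,"dz":0,"spin":0.14},
  {"dx":0,"dy":0,"dz":0,"spin":0.14},
])

```text
time: 5.9
tool_pos: [0.5495, 0.1521, 0.3063]
eef_rot: [0.006, -3.141, 0.0]
ft_force: [0.7, -0.6, -1.0]
opening: 0.0337
grasp_force: 15.0
```

>>> jog_arm([
  {"dx":0,"dy":0.02,"dz":0,"spin":0.08},
  {"dx":0,"dy":0.035,"dz":0,"spin":0},
  {"dx":-0.005,"dy":0.035,"dz":0,"spin":0},
  {"dx":-0.005,"dy":0.035,"dz":0,"spin":0},
  {"dx":-0.005,"dy":0.035,"dz":0,"spin":0},
  {"dx":-0.005,"dy":0.025,"dz":0,"spin":0},
  {"dx":0,"dy":0.015,"dz":0,"spin":0},
  {"dx":0,"dy":0,"dz":0,"spin":0},
  {"dx":0,"dy":0,"dz":0,"spin":0},
  {"dx":0,"dy":0,"dz":0,"spin":0},
])

```text
time: 6.9
tool_pos: [0.5819, 0.3495, 0.3069]
eef_rot: [0.111, 3.14, 0.0]
ft_force: [0.7, -0.4, -1.3]
opening: 0.0338
grasp_force: 15.0
```

```bash
python3 p.py .585 .350 .139 86
```

```text
t 6.9 tool [0.5819 0.3495 0.3069] yaw 86.0 spin -0.001 then dx -0.0030 dy 0.0007 dz 0.1679 q6 pred -125 tilt [ 0.  0. -1.]
```

>>> jog_arm([
  {"dx":-0.003,"dy":0.001,"dz":0.015,"spin":0},
  {"dx":0,"dy":0,"dz":0.025,"spin":0},
  {"dx":0,"dy":0,"dz":0.025,"spin":0},
  {"dx":0,"dy":0,"dz":0.025,"spin":0},
  {"dx":0,"dy":0,"dz":0.02,"spin":0},
  {"dx":0,"dy":0,"dz":0.02,"spin":0},
  {"dx":0,"dy":0,"dz":0.015,"spin":0},
  {"dx":0,"dy":0,"dz":0.01,"spin":0},
  {"dx":0,"dy":0,"dz":0.008,"spin":0},
  {"dx":0,"dy":0,"dz":0,"spin":0},
  {"dx":0,"dy":0,"dz":0,"spin":0},
])

```text
time: 8.0
tool_pos: [0.5855, 0.3513, 0.1442]
eef_rot: [0.11, 3.139, 0.001]
ft_force: [0.3, 0.2, -0.7]
opening: 0.0337
grasp_force: 15.0
```

Run:
```python
from h import *
f,P,g=cloud('side'); c=f[200:420,120:400]; cv2.imwrite('pics/s1.png',cv2.resize(c,None,fx=2.5,fy=2.5))
```

```text
(no output)
```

View pics/s1.png

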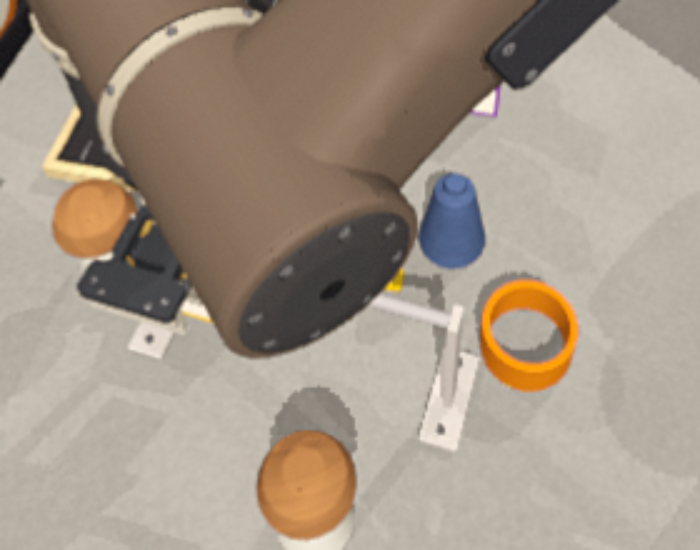

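The arm hides the holder; there are no side forces. Lower the last millimetres and release.

>>> jog_arm([
  {"dx":0,"dy":0,"dz":0.004,"spin":0},
  {"dx":0,"dy":0,"dz":0.001,"spin":0},
  {"dx":0,"dy":0,"dz":0,"spin":0},
  {"dx":0,"dy":0,"dz":0,"spin":0},
])

```text
time: 8.45
tool_pos: [0.5851, 0.3511, 0.1387]
eef_rot: [0.11, 3.14, 0.0]
ft_force: [0.1, -0.6, -0.5]
opening: 0.034
grasp_force: 15.0
```

>>> jog_arm([
  {"dx":0,"dy":0,"dz":0,"spin":0},
  {"dx":0,"dy":0,"dz":0,"spin":0},
  {"dx":0,"dy":0,"dz":0,"spin":0},
  {"dx":0,"dy":0,"dz":0,"spin":0},
  {"dx":0,"dy":0,"dz":0,"spin":0},
  {"dx":0,"dy":0,"dz":0,"spin":0},
], fingers=60)

```text
time: 9.05
tool_pos: [0.5851, 0.3511, 0.1386]
eef_rot: [0.11, 3.14, 0.0]
ft_force: [0.1, 0.4, 0.3]
opening: 0.0665
grasp_force: 0.0
```

```bash
python3 p.py .562 .042 .36 17.5
```

```text
t 9.1 tool [0.5851 0.3511 0.1386] yaw 86.0 spin 1.195 then dx -0.2879 dy -0.1150 dz -0.2214 q6 pred -167 tilt [ 0.  0. -1.]
```

>>> jog_arm([
  {"dx":0,"dy":0,"dz":-0.02,"spin":0},
  {"dx":0,"dy":0,"dz":-0.03,"spin":0},
  {"dx":0,"dy":0,"dz":-0.04,"spin":0},
  {"dx":0,"dy":0,"dz":-0.045,"spin":0},
  {"dx":0,"dy":0,"dz":-0.045,"spin":-0.14},
  {"dx":0,"dy":0,"dz":-0.03,"spin":-0.14},
  {"dx":0,"dy":0,"dz":-0.012,"spin":-0.14},
  {"dx":0,"dy":0,"dz":0,"spin":-0.14},
  {"dx":0,"dy":0,"dz":0,"spin":-0.14},
  {"dx":0,"dy":0,"dz":0,"spin":-0.14},
  {"dx":0,"dy":0,"dz":0,"spin":-0.14},
  {"dx":0,"dy":0,"dz":0,"spin":-0.14},
], fingers=0)

```text
time: 10.25
tool_pos: [0.5851, 0.3511, 0.3605]
eef_rot: [1.582, -2.714, -0.0]
ft_force: [0.5, -0.3, 0.2]
opening: 0.0879
grasp_force: 0.0
```

>>> jog_arm([
  {"dx":0,"dy":0,"dz":0,"spin":-0.14},
  {"dx":0,"dy":0,"dz":0,"spin":-0.14},
  {"dx":0,"dy":0,"dz":0,"spin":-0.14},
  {"dx":0,"dy":0,"dz":0,"spin":-0.14},
  {"dx":0,"dy":0,"dz":0,"spin":-0.14},
  {"dx":0,"dy":0,"dz":0,"spin":-0.127},
  {"dx":0.025,"dy":0.01,"dz":0,"spin":0},
  {"dx":0.04,"dy":0.016,"dz":0,"spin":0},
  {"dx":0.04,"dy":0.016,"dz":0,"spin":0},
  {"dx":0.04,"dy":0.016,"dz":0,"spin":0},
  {"dx":0.04,"dy":0.016,"dz":0,"spin":0},
  {"dx":0.04,"dy":0.016,"dz":0,"spin":0},
])

```text
time: 11.45
tool_pos: [0.5666, 0.1078, 0.3608]
eef_rot: [-2.534, 1.856, -0.0]
ft_force: [0.6, -0.8, 0.5]
opening: 0.0872
grasp_force: 0.0
```

>>> jog_arm([
  {"dx":0.035,"dy":0.014,"dz":0,"spin":0},
  {"dx":0.02,"dy":0.008,"dz":0,"spin":0},
  {"dx":0.008,"dy":0.003,"dz":0,"spin":0},
  {"dx":0,"dy":0,"dz":0,"spin":0},
  {"dx":0,"dy":0,"dz":0,"spin":0},
])

```text
time: 11.95
tool_pos: [0.5623, 0.0424, 0.3605]
eef_rot: [-2.534, 1.857, 0.0]
ft_force: [0.5, 0.6, 0.5]
opening: 0.0874
grasp_force: 0.0
```

```bash
python3 p.py .562 .042 .236 17.5
python3 - <<'E'
from m import *
for n in('side','top'):
    f,P,g=cloud(n)
    cv2.imwrite(f'pics/{n}2.png',f)
    m=(P[...,2]>.08)&(P[...,2]<.18)&(P[...,0]>.4)&(P[...,0]<.7)&(P[...,1]>.3)&(P[...,1]<.42)
    H=cv2.cvtColor(f,cv2.COLOR_BGR2HSV); y=(H[...,0]>18)&(H[...,0]<34)&(H[...,1]>120)&m
    if y.sum(): print(n,y.sum(),np.nanmin(P[y],0),np.nanmax(P[y],0)); t=y&(P[...,2]>.164); print(rect(P[t]) if t.sum()>4 else 0)
E
```

```text
t 11.9 tool [0.5623 0.0424 0.3605] yaw -162.5 spin 0.000 then dx 0.0002 dy 0.0004 dz 0.1245 q6 pred 13 tilt [ 0.  0. -1.]
side 673 [0.55355132 0.33378232 0.08921406] [0.61699162 0.37898434 0.17270394]
(array([585.3, 352.6]), array([35.3, 62.7]), 85.3)
```

View pics/side2.png

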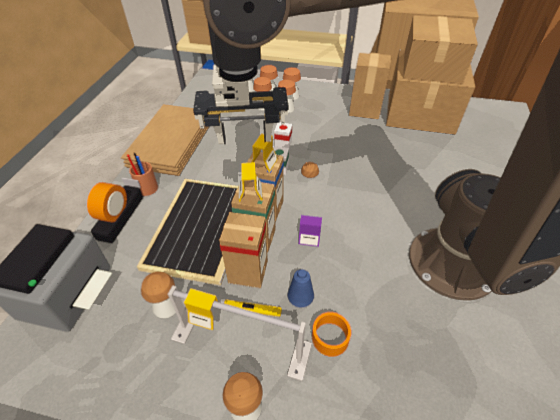

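The first holder hangs squarely on the bar at (200,308). On to the green carton's holder.

>>> jog_arm([
  {"dx":0,"dy":0,"dz":0.015,"spin":0},
  {"dx":0,"dy":0,"dz":0.025,"spin":0},
  {"dx":0,"dy":0,"dz":0.03,"spin":0},
  {"dx":0,"dy":0,"dz":0.03,"spin":0},
  {"dx":0,"dy":0,"dz":0.015,"spin":0},
  {"dx":0,"dy":0,"dz":0.009,"spin":0},
  {"dx":0,"dy":0,"dz":0,"spin":0},
  {"dx":0,"dy":0,"dz":0,"spin":0},
])

```text
time: 12.85
tool_pos: [0.5628, 0.0423, 0.2373]
eef_rot: [-2.534, 1.856, -0.001]
ft_force: [-0.3, -0.2, 0.0]
opening: 0.0872
grasp_force: 0.0
```

>>> jog_arm([
  {"dx":0,"dy":0,"dz":0,"spin":0},
  {"dx":0,"dy":0,"dz":0,"spin":0},
  {"dx":0,"dy":0,"dz":0,"spin":0},
  {"dx":0,"dy":0,"dz":0,"spin":0},
  {"dx":0,"dy":0,"dz":0,"spin":0},
  {"dx":0,"dy":0,"dz":0,"spin":0},
  {"dx":0,"dy":0,"dz":0,"spin":0},
  {"dx":0,"dy":0,"dz":0,"spin":0},
], fingers=255, grip_force=15)

```text
time: 13.65
tool_pos: [0.5622, 0.0418, 0.2365]
eef_rot: [2.534, -1.857, -0.0]
ft_force: [-0.2, -0.1, -0.1]
opening: 0.0341
grasp_force: 15.0
```

```bash
python3 p.py .507 .3555 .31 86
```

```text
t 13.7 tool [0.5622 0.0418 0.2365] yaw -162.5 spin -1.195 then dx -0.0770 dy -0.3091 dz -0.0735 q6 pred 51 tilt [-0. -0. -1.]
```

>>> jog_arm([
  {"dx":0,"dy":0,"dz":-0.02,"spin":0},
  {"dx":0,"dy":0,"dz":-0.03,"spin":0},
  {"dx":0,"dy":0,"dz":-0.023,"spin":-0.14},
  {"dx":0,"dy":0,"dz":0,"spin":-0.14},
  {"dx":0,"dy":0,"dz":0,"spin":-0.14},
  {"dx":0,"dy":0,"dz":0,"spin":-0.14},
  {"dx":0,"dy":0,"dz":0,"spin":-0.14},
  {"dx":0,"dy":0,"dz":0,"spin":-0.14},
  {"dx":0,"dy":0,"dz":0,"spin":-0.14},
  {"dx":0,"dy":0,"dz":0,"spin":-0.14},
  {"dx":0,"dy":0,"dz":0,"spin":-0.075},
])

```text
time: 14.75
tool_pos: [0.5621, 0.0419, 0.3093]
eef_rot: [3.14, -0.101, -0.001]
ft_force: [-0.0, -0.4, -1.8]
opening: 0.0334
grasp_force: 15.0
```

>>> jog_arm([
  {"dx":-0.005,"dy":-0.02,"dz":0,"spin":0},
  {"dx":-0.01,"dy":-0.04,"dz":0,"spin":0},
  {"dx":-0.01,"dy":-0.04,"dz":0,"spin":0},
  {"dx":-0.01,"dy":-0.04,"dz":0,"spin":0},
  {"dx":-0.01,"dy":-0.04,"dz":0,"spin":0},
  {"dx":-0.01,"dy":-0.04,"dz":0,"spin":0},
  {"dx":-0.01,"dy":-0.04,"dz":0,"spin":0},
  {"dx":-0.008,"dy":-0.03,"dz":0,"spin":0},
  {"dx":-0.004,"dy":-0.019,"dz":0,"spin":0},
  {"dx":0,"dy":0,"dz":0,"spin":0},
  {"dx":0,"dy":0,"dz":0,"spin":0},
])

```text
time: 15.85
tool_pos: [0.5069, 0.3554, 0.3091]
eef_rot: [3.139, -0.109, -0.001]
ft_force: [0.2, -0.9, -1.8]
opening: 0.034
grasp_force: 15.0
```

```bash
python3 p.py .507 .3555 .139 86
```

```text
t 15.8 tool [0.5069 0.3554 0.3091] yaw -94.0 spin 0.001 then dx 0.0001 dy -0.0001 dz 0.1701 q6 pred 51 tilt [-0.001 -0.001 -1.   ]
```

>>> jog_arm([
  {"dx":0,"dy":0,"dz":0.015,"spin":0},
  {"dx":0,"dy":0,"dz":0.025,"spin":0},
  {"dx":0,"dy":0,"dz":0.025,"spin":0},
  {"dx":0,"dy":0,"dz":0.025,"spin":0},
  {"dx":0,"dy":0,"dz":0.02,"spin":0},
  {"dx":0,"dy":0,"dz":0.02,"spin":0},
  {"dx":0,"dy":0,"dz":0.017,"spin":0},
  {"dx":0,"dy":0,"dz":0.012,"spin":0},
  {"dx":0,"dy":0,"dz":0.008,"spin":0},
  {"dx":0,"dy":0,"dz":0.003,"spin":0},
  {"dx":0,"dy":0,"dz":0,"spin":0},
  {"dx":0,"dy":0,"dz":0,"spin":0},
])

```text
time: 17.05
tool_pos: [0.5074, 0.3558, 0.1404]
eef_rot: [-3.139, 0.109, -0.001]
ft_force: [0.6, -0.1, -0.4]
opening: 0.0341
grasp_force: 15.0
```

>>> jog_arm([
  {"dx":0,"dy":0,"dz":0,"spin":0},
  {"dx":0,"dy":0,"dz":0,"spin":0},
  {"dx":0,"dy":0,"dz":0,"spin":0},
  {"dx":0,"dy":0,"dz":0,"spin":0},
  {"dx":0,"dy":0,"dz":0,"spin":0},
  {"dx":0,"dy":0,"dz":0,"spin":0},
], fingers=60)

```text
time: 17.65
tool_pos: [0.507, 0.3555, 0.1396]
eef_rot: [3.14, -0.11, 0.0]
ft_force: [-1.3, 1.0, -0.7]
opening: 0.0665
grasp_force: 0.0
```

```bash
python3 p.py .559 -.0795 .36 -9
```

```text
t 17.6 tool [0.507  0.3555 0.1396] yaw -94.0 spin -1.483 then dx -0.4215 dy 0.1195 dz -0.2204 q6 pred 179 tilt [ 0. -0. -1.]
```

>>> jog_arm([
  {"dx":0,"dy":0,"dz":-0.02,"spin":0},
  {"dx":0,"dy":0,"dz":-0.03,"spin":0},
  {"dx":0,"dy":0,"dz":-0.04,"spin":0},
  {"dx":0,"dy":0,"dz":-0.045,"spin":0},
  {"dx":0,"dy":0,"dz":-0.045,"spin":0.14},
  {"dx":0,"dy":0,"dz":-0.03,"spin":0.14},
  {"dx":0,"dy":0,"dz":-0.01,"spin":0.14},
  {"dx":0,"dy":0,"dz":0,"spin":0.14},
  {"dx":0,"dy":0,"dz":0,"spin":0.14},
  {"dx":0,"dy":0,"dz":0,"spin":0.14},
  {"dx":0,"dy":0,"dz":0,"spin":0.14},
  {"dx":0,"dy":0,"dz":0,"spin":0.14},
], fingers=0)

```text
time: 18.85
tool_pos: [0.5069, 0.3554, 0.3595]
eef_rot: [2.597, -1.768, -0.0]
ft_force: [-0.9, 0.5, 0.3]
opening: 0.0875
grasp_force: 0.0
```

>>> jog_arm([
  {"dx":0,"dy":0,"dz":0,"spin":0.14},
  {"dx":0,"dy":0,"dz":0,"spin":0.14},
  {"dx":0,"dy":0,"dz":0,"spin":0.14},
  {"dx":0,"dy":0,"dz":0,"spin":0.119},
  {"dx":0.025,"dy":-0.01,"dz":0,"spin":0},
  {"dx":0.045,"dy":-0.013,"dz":0,"spin":0},
  {"dx":0.045,"dy":-0.013,"dz":0,"spin":0},
  {"dx":0.045,"dy":-0.013,"dz":0,"spin":0},
  {"dx":0.045,"dy":-0.013,"dz":0,"spin":0},
  {"dx":0.045,"dy":-0.013,"dz":0,"spin":0},
  {"dx":0.045,"dy":-0.013,"dz":0,"spin":0},
  {"dx":0.045,"dy":-0.013,"dz":0,"spin":0},
])

```text
time: 20.05
tool_pos: [0.553, 0.002, 0.3599]
eef_rot: [-2.039, 2.389, -0.0]
ft_force: [0.7, 0.1, -0.5]
opening: 0.0879
grasp_force: 0.0
```

>>> jog_arm([
  {"dx":0.04,"dy":-0.01,"dz":0,"spin":0},
  {"dx":0.03,"dy":-0.006,"dz":0,"spin":0},
  {"dx":0.012,"dy":-0.003,"dz":0,"spin":0},
  {"dx":0,"dy":0,"dz":0,"spin":0},
  {"dx":0,"dy":0,"dz":0,"spin":0},
  {"dx":0,"dy":0,"dz":0,"spin":0},
])

```text
time: 20.65
tool_pos: [0.5591, -0.0792, 0.3596]
eef_rot: [-2.04, 2.389, 0.0]
ft_force: [0.1, 1.3, 0.5]
opening: 0.0874
grasp_force: 0.0
```

```bash
python3 p.py .559 -.0795 .236 -9
cat > rail.py <<'E'
from m import *
f,P,g=cloud('side')
H=cv2.cvtColor(f,cv2.COLOR_BGR2HSV); y=(H[...,0]>18)&(H[...,0]<34)&(H[...,1]>120)&(P[...,2]>.165)&(P[...,2]<.18)&(P[...,1]>.3)&(P[...,1]<.42)
k,l,st,c=cv2.connectedComponentsWithStats(y.astype(np.uint8))
for i in range(1,k):
    if st[i,4]>20: print(st[i,4],np.nanmedian(P[l==i],0).round(4),rect(P[l==i]))
E
python3 rail.py
```

```text
t 20.6 tool [ 0.5591 -0.0792  0.3596] yaw 171.0 spin 0.000 then dx 0.0004 dy 0.0000 dz 0.1236 q6 pred -1 tilt [ 0.  0. -1.]
432 [0.5842 0.3529 0.169 ] (array([585.3, 352.5]), array([34.7, 62.2]), 85.5)
470 [0.5088 0.3573 0.1689] (array([509. , 356.5]), array([36.7, 61.2]), 84.2)
```

>>> jog_arm([
  {"dx":0,"dy":0,"dz":0.015,"spin":0},
  {"dx":0,"dy":0,"dz":0.025,"spin":0},
  {"dx":0,"dy":0,"dz":0.03,"spin":0},
  {"dx":0,"dy":0,"dz":0.03,"spin":0},
  {"dx":0,"dy":0,"dz":0.015,"spin":0},
  {"dx":0,"dy":0,"dz":0.008,"spin":0},
  {"dx":0,"dy":0,"dz":0,"spin":0},
  {"dx":0,"dy":0,"dz":0,"spin":0},
])

```text
time: 21.5
tool_pos: [0.5597, -0.0797, 0.2375]
eef_rot: [-2.04, 2.388, -0.001]
ft_force: [1.1, 0.5, 0.9]
opening: 0.0876
grasp_force: 0.0
```

>>> jog_arm([
  {"dx":0,"dy":0,"dz":0,"spin":0},
  {"dx":0,"dy":0,"dz":0,"spin":0},
  {"dx":0,"dy":0,"dz":0,"spin":0},
  {"dx":0,"dy":0,"dz":0,"spin":0},
  {"dx":0,"dy":0,"dz":0,"spin":0},
  {"dx":0,"dy":0,"dz":0,"spin":0},
  {"dx":0,"dy":0,"dz":0,"spin":0},
  {"dx":0,"dy":0,"dz":0,"spin":0},
], fingers=255, grip_force=15)

```text
time: 22.3
tool_pos: [0.559, -0.0802, 0.2365]
eef_rot: [2.039, -2.39, -0.0]
ft_force: [-0.4, -0.0, -0.1]
opening: 0.0337
grasp_force: 15.0
```

```bash
python3 p.py .431 .361 .31 86
```

```text
t 22.3 tool [ 0.559  -0.0802  0.2365] yaw 170.9 spin 1.483 then dx 0.1585 dy 0.4312 dz -0.0735 q6 pred -134 tilt [-0. -0. -1.]
```

>>> jog_arm([
  {"dx":0,"dy":0,"dz":-0.02,"spin":0},
  {"dx":0,"dy":0,"dz":-0.03,"spin":0},
  {"dx":0,"dy":0,"dz":-0.023,"spin":-0.14},
  {"dx":0,"dy":0,"dz":0,"spin":-0.14},
  {"dx":0,"dy":0,"dz":0,"spin":-0.14},
  {"dx":0,"dy":0,"dz":0,"spin":-0.14},
  {"dx":0,"dy":0,"dz":0,"spin":-0.14},
  {"dx":0,"dy":0,"dz":0,"spin":-0.14},
  {"dx":0,"dy":0,"dz":0,"spin":-0.14},
  {"dx":0,"dy":0,"dz":0,"spin":-0.14},
  {"dx":0,"dy":0,"dz":0,"spin":-0.14},
  {"dx":0,"dy":0,"dz":0,"spin":-0.14},
])

```text
time: 23.5
tool_pos: [0.5589, -0.0801, 0.3093]
eef_rot: [3.101, -0.505, -0.001]
ft_force: [-1.1, 1.2, -0.8]
opening: 0.0339
grasp_force: 15.0
```

>>> jog_arm([
  {"dx":0,"dy":0,"dz":0,"spin":-0.14},
  {"dx":0,"dy":0,"dz":0,"spin":-0.119},
  {"dx":-0.007,"dy":-0.02,"dz":0,"spin":0},
  {"dx":-0.015,"dy":-0.04,"dz":0,"spin":0},
  {"dx":-0.015,"dy":-0.04,"dz":0,"spin":0},
  {"dx":-0.015,"dy":-0.04,"dz":0,"spin":0},
  {"dx":-0.015,"dy":-0.04,"dz":0,"spin":0},
  {"dx":-0.015,"dy":-0.04,"dz":0,"spin":0},
  {"dx":-0.015,"dy":-0.04,"dz":0,"spin":0},
  {"dx":-0.015,"dy":-0.04,"dz":0,"spin":0},
  {"dx":-0.015,"dy":-0.04,"dz":0,"spin":0},
  {"dx":-0.015,"dy":-0.04,"dz":0,"spin":0},
])

```text
time: 24.7
tool_pos: [0.4429, 0.3104, 0.3096]
eef_rot: [-3.14, 0.109, 0.0]
ft_force: [1.3, 0.3, -0.4]
opening: 0.0339
grasp_force: 15.0
```

>>> jog_arm([
  {"dx":-0.01,"dy":-0.03,"dz":0,"spin":0},
  {"dx":-0.006,"dy":-0.02,"dz":0,"spin":0},
  {"dx":0,"dy":0,"dz":0,"spin":0},
  {"dx":0,"dy":0,"dz":0,"spin":0},
  {"dx":0,"dy":0,"dz":0,"spin":0},
])

```text
time: 25.2
tool_pos: [0.4317, 0.359, 0.3096]
eef_rot: [3.139, -0.111, -0.0]
ft_force: [0.4, -0.1, -0.7]
opening: 0.0341
grasp_force: 15.0
```

```bash
python3 p.py .431 .361 .139 86
```

```text
t 25.2 tool [0.4317 0.359  0.3096] yaw -94.0 spin -0.001 then dx -0.0008 dy -0.0020 dz 0.1706 q6 pred 46 tilt [-0. -0. -1.]
```

>>> jog_arm([
  {"dx":0,"dy":-0.002,"dz":0.015,"spin":0},
  {"dx":0,"dy":0,"dz":0.025,"spin":0},
  {"dx":0,"dy":0,"dz":0.025,"spin":0},
  {"dx":0,"dy":0,"dz":0.025,"spin":0},
  {"dx":0,"dy":0,"dz":0.02,"spin":0},
  {"dx":0,"dy":0,"dz":0.02,"spin":0},
  {"dx":0,"dy":0,"dz":0.017,"spin":0},
  {"dx":0,"dy":0,"dz":0.012,"spin":0},
  {"dx":0,"dy":0,"dz":0.008,"spin":0},
  {"dx":0,"dy":0,"dz":0.004,"spin":0},
  {"dx":0,"dy":0,"dz":0,"spin":0},
  {"dx":0,"dy":0,"dz":0,"spin":0},
])

```text
time: 26.4
tool_pos: [0.4319, 0.3621, 0.1392]
eef_rot: [-3.139, 0.11, -0.001]
ft_force: [0.5, 0.9, -0.8]
opening: 0.034
grasp_force: 15.0
```

>>> jog_arm([
  {"dx":0,"dy":0,"dz":0,"spin":0},
  {"dx":0,"dy":0,"dz":0,"spin":0},
  {"dx":0,"dy":0,"dz":0,"spin":0},
  {"dx":0,"dy":0,"dz":0,"spin":0},
  {"dx":0,"dy":0,"dz":0,"spin":0},
  {"dx":0,"dy":0,"dz":0,"spin":0},
], fingers=60)

```text
time: 27.0
tool_pos: [0.4316, 0.3618, 0.1386]
eef_rot: [3.14, -0.11, -0.0]
ft_force: [0.5, 0.5, -0.2]
opening: 0.0667
grasp_force: 0.0
```

```bash
python3 p.py .44 .161 .26 92
```

```text
t 27.0 tool [0.4316 0.3618 0.1386] yaw -94.0 spin -0.105 then dx 0.0014 dy 0.2010 dz -0.1214 q6 pred 72 tilt [-0. -0. -1.]
```

>>> jog_arm([
  {"dx":0,"dy":0,"dz":-0.02,"spin":0},
  {"dx":0,"dy":0,"dz":-0.035,"spin":0},
  {"dx":0,"dy":0,"dz":-0.04,"spin":0},
  {"dx":0,"dy":0,"dz":-0.03,"spin":-0.105},
  {"dx":0,"dy":0.02,"dz":0,"spin":0},
  {"dx":0,"dy":0.04,"dz":0,"spin":0},
  {"dx":0,"dy":0.045,"dz":0,"spin":0},
  {"dx":0,"dy":0.045,"dz":0,"spin":0},
  {"dx":0,"dy":0.035,"dz":0,"spin":0},
  {"dx":0,"dy":0.016,"dz":0,"spin":0},
  {"dx":0,"dy":0,"dz":0,"spin":0},
  {"dx":0,"dy":0,"dz":0,"spin":0},
], fingers=60)

```text
time: 28.2
tool_pos: [0.4388, 0.161, 0.2635]
eef_rot: [-3.141, -0.054, -0.0]
ft_force: [0.3, 0.4, -0.4]
opening: 0.0671
grasp_force: 0.0
```

>>> jog_arm([
  {"dx":0,"dy":0,"dz":0.02,"spin":0},
  {"dx":0,"dy":0,"dz":0.03,"spin":0},
  {"dx":0,"dy":0,"dz":0.03,"spin":0},
  {"dx":0,"dy":0,"dz":0.02,"spin":0},
  {"dx":0,"dy":0,"dz":0,"spin":0},
  {"dx":0,"dy":0,"dz":0,"spin":0},
], fingers=255)

```text
time: 28.8
tool_pos: [0.4389, 0.1618, 0.1637]
eef_rot: [3.14, 0.057, -0.001]
ft_force: [0.6, -0.6, 0.4]
opening: 0.0246
grasp_force: 0.0
```

```bash
python3 p.py .49 .160 .165 92
python3 - <<'E'
from m import *
for n in('top','side'):
    f,P,g=cloud(n); meas(n,f,P); cv2.imwrite(f'pics/{n}3.png',f)
E
python3 rail.py
```

```text
t 28.8 tool [0.4389 0.1618 0.1637] yaw -87.9 spin 0.002 then dx 0.0510 dy 0.0036 dz -0.0013 q6 pred 74 tilt [-0.    -0.001 -1.   ]
top ctop 898 [318. 196.] med [ 0.5591 -0.0798  0.1894] rect [560.1 -79.9] [89.9 93.8] 87.2
top ctop 868 [278. 199.] med [0.5545 0.0417 0.1894] rect [554.7  41.5] [85.2 92.1] 89.7
top ctop 486 [244. 198.] med [0.5641 0.1411 0.1895] rect [547.6 161. ] [93.5 90.1] 3.1
top bar 507 [186.  71.] med [0.9747 0.3295 0.1716] rect [976.9 331.4] [ 45.6 169.3] 0.2
top bar 683 [175. 206.] med [0.5356 0.3551 0.1683] rect [543.5 355.5] [ 40.3 231. ] 86.0
top bulb 32 [311.  91.] med [ 0.9393 -0.0716  0.0752] rect [945.2 -75.7] [64.1 25.4] 83.6
top bulb 285 [419. 196.] med [ 0.5793 -0.4131  0.074 ] rect [ 580.1 -412.7] [59.7 54.6] 89.4
top bulb 264 [376. 202.] med [ 0.5625 -0.2726  0.0744] rect [ 561.4 -273. ] [56.2 55.7] 0.5
top bulb 66 [294. 252.] med [ 0.4013 -0.0062  0.0763] rect [403.4  -6.6] [57.9 11.9] 3.7
top board 6283 [277. 155.] med [0.7409 0.045  0.0201] rect [731.9  42.8] [241.5 360.6] 1.7
side ctop 358 [254. 164.] med [ 0.5846 -0.0655  0.1908] rect [578.1 -81
[... 454 characters left out ...]
0.2] 89.1
side bar 1866 [236. 310.] med [0.5035 0.3588 0.1681] rect [507.1 357. ] [ 37.6 299.5] 85.8
side bulb 24 [146. 166.] med [ 0.9706 -0.1108  0.0754] rect [ 967.3 -110.4] [ 7.1 29.3] 80.8
side bulb 99 [140. 178.] med [ 0.9605 -0.0483  0.0751] rect [961.9 -58.1] [84.  32.2] 39.8
side bulb 65 [314. 218.] med [ 0.3958 -0.0077  0.0786] rect [398.5  -8.3] [47.7 16. ] 0.8
side board 6440 [192. 232.] med [0.7446 0.0883 0.0218] rect [733.1  40. ] [239.6 366.6] 2.5
426 [0.5843 0.353  0.169 ] (array([584.9, 352.5]), array([34.5, 61.5]), 85.4)
468 [0.5091 0.3572 0.1688] (array([508.9, 356.3]), array([36.3, 60.2]), 85.7)
477 [0.434  0.3634 0.1685] (array([434.7, 363.5]), array([35.1, 60.1]), 86.4)
```

View pics/side3.png

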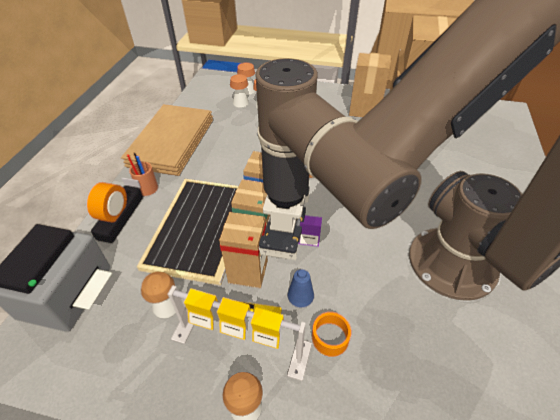

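All three holders hang at (200,308), (233,318) and (267,325), and the gripper is in front of the red carton. Now I push it over.

>>> jog_arm([
  {"dx":0.02,"dy":0,"dz":0,"spin":0},
  {"dx":0.015,"dy":0,"dz":0,"spin":0},
  {"dx":0.012,"dy":0,"dz":0,"spin":0},
  {"dx":0.01,"dy":0,"dz":0,"spin":0},
  {"dx":0.01,"dy":0,"dz":0,"spin":0},
  {"dx":0.01,"dy":0,"dz":0,"spin":0},
  {"dx":0.012,"dy":0,"dz":0,"spin":0},
  {"dx":0.012,"dy":0,"dz":0,"spin":0},
])

```text
time: 29.75
tool_pos: [0.5407, 0.1646, 0.1636]
eef_rot: [-3.141, -0.055, -0.0]
ft_force: [-0.6, -0.8, 0.8]
opening: 0.0002
grasp_force: 0.4
```

>>> jog_arm([
  {"dx":0.015,"dy":0,"dz":0,"spin":0},
  {"dx":0.015,"dy":0,"dz":0,"spin":0},
  {"dx":0.015,"dy":0,"dz":0,"spin":0},
  {"dx":0.015,"dy":0,"dz":0,"spin":0},
])

```text
time: 30.15
tool_pos: [0.601, 0.1666, 0.1634]
eef_rot: [3.141, 0.055, 0.0]
ft_force: [-0.1, -0.4, 0.5]
opening: 0.0007
grasp_force: 0.0
```

Run:
```python
from m import *
f,P,g=cloud('side'); cv2.imwrite('pics/side4.png',f)
```

```text
(no output)
```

View pics/side4.png

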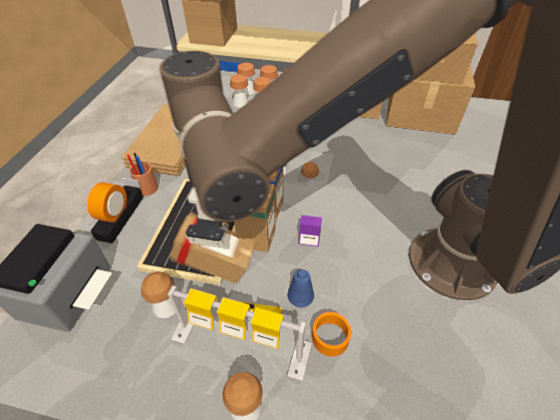

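The red carton appears to lie on the board at (215,250). Back off and move to green.

>>> jog_arm([
  {"dx":-0.02,"dy":0,"dz":0,"spin":0},
  {"dx":-0.035,"dy":0,"dz":0,"spin":0},
  {"dx":-0.045,"dy":0,"dz":0,"spin":0},
  {"dx":-0.035,"dy":0,"dz":0,"spin":0},
  {"dx":-0.02,"dy":0,"dz":0,"spin":0},
  {"dx":0,"dy":0.02,"dz":0,"spin":0},
  {"dx":0,"dy":0.04,"dz":0,"spin":0},
  {"dx":0,"dy":0.04,"dz":0,"spin":0},
  {"dx":0,"dy":0.02,"dz":0,"spin":0},
  {"dx":0,"dy":0,"dz":0,"spin":0},
  {"dx":0,"dy":0,"dz":0,"spin":0},
])

```text
time: 31.3
tool_pos: [0.4493, 0.041, 0.1637]
eef_rot: [-3.141, -0.053, -0.001]
ft_force: [0.1, 0.8, 1.0]
opening: 0.0004
grasp_force: 0.0
```

```bash
python3 p.py .50 .0415 .165 92
cat > c.py <<'E'
from m import *
f,P,g=cloud('top'); z=P[...,2]
def comps(m,name):
    k,l,st,c=cv2.connectedComponentsWithStats(m.astype(np.uint8))
    for i in range(1,k):
        if st[i,4]>60: Q=P[l==i]; print(name,st[i,4],c[i].round(),np.nanmedian(Q,0).round(4),*rect(Q))
r=(P[...,0]>.45)&(P[...,0]<.85)&(P[...,1]>-.2)&(P[...,1]<.26)
comps(r&(z>.100)&(z<.122),'lying'); comps(r&(z>.18)&(z<.2),'top')
b=(P[...,1]<-.2)&(P[...,1]>-.5)&(P[...,0]>.3)&(P[...,0]<.7)
comps(b&(z>.068)&(z<.082),'bulb')
cv2.imwrite('pics/top_last.png',f)
E
python3 c.py
```

```text
t 31.3 tool [0.4493 0.041  0.1637] yaw -88.1 spin -0.001 then dx 0.0507 dy 0.0013 dz -0.0013 q6 pred 87 tilt [ 0.001  0.    -1.   ]
lying 1618 [240. 176.] [0.6464 0.1636 0.1116] [648.1 164.5] [192.3  90.6] 2.2
top 900 [318. 196.] [ 0.559  -0.0799  0.1892] [559.9 -80.1] [90.2 93.1] 87.0
top 131 [280. 186.] [0.5937 0.0291 0.1891] [591.7  40.6] [88.5 28.1] 80.8
bulb 286 [419. 196.] [ 0.5801 -0.4121  0.0743] [ 579.2 -412.4] [59.9 56.7] 89.0
bulb 273 [376. 202.] [ 0.5621 -0.2733  0.0746] [ 561.1 -272.7] [55.5 55.5] 89.9
```

Red lies flat. Push green.

>>> jog_arm([
  {"dx":0.015,"dy":0.001,"dz":0,"spin":0},
  {"dx":0.015,"dy":0,"dz":0,"spin":0},
  {"dx":0.012,"dy":0,"dz":0,"spin":0},
  {"dx":0.01,"dy":0,"dz":0,"spin":0},
  {"dx":0.01,"dy":0,"dz":0,"spin":0},
  {"dx":0.01,"dy":0,"dz":0,"spin":0},
  {"dx":0.012,"dy":0,"dz":0,"spin":0},
  {"dx":0.012,"dy":0,"dz":0,"spin":0},
  {"dx":0.015,"dy":0,"dz":0,"spin":0},
  {"dx":0.015,"dy":0,"dz":0,"spin":0},
  {"dx":0.015,"dy":0,"dz":0,"spin":0},
  {"dx":0.015,"dy":0,"dz":0,"spin":0},
])

```text
time: 32.55
tool_pos: [0.6064, 0.0458, 0.1635]
eef_rot: [-3.141, -0.055, -0.001]
ft_force: [-0.7, 1.0, -0.6]
opening: 0.0005
grasp_force: 0.0
```

>>> jog_arm([
  {"dx":0.01,"dy":0,"dz":0,"spin":0},
  {"dx":0,"dy":0,"dz":0,"spin":0},
  {"dx":0,"dy":0,"dz":0,"spin":0},
  {"dx":-0.02,"dy":0,"dz":0,"spin":0},
  {"dx":-0.035,"dy":0,"dz":0,"spin":0},
  {"dx":-0.045,"dy":0,"dz":0,"spin":0},
  {"dx":-0.04,"dy":0,"dz":0,"spin":0},
  {"dx":-0.02,"dy":0,"dz":0,"spin":0},
  {"dx":0,"dy":0.02,"dz":0,"spin":0},
  {"dx":0,"dy":0.04,"dz":0,"spin":0},
  {"dx":0,"dy":0.04,"dz":0,"spin":0},
  {"dx":0,"dy":0.02,"dz":0,"spin":0},
])

```text
time: 33.75
tool_pos: [0.4582, -0.0813, 0.164]
eef_rot: [-3.141, -0.055, -0.001]
ft_force: [1.0, 0.4, -0.1]
opening: 0.0001
grasp_force: 0.0
```

```bash
python3 p.py .50 -.083 .165 92;python3 c.py
```

```text
t 33.8 tool [ 0.4582 -0.0813  0.164 ] yaw -88.0 spin -0.000 then dx 0.0417 dy 0.0031 dz -0.0010 q6 pred 101 tilt [ 0.001  0.    -1.   ]
lying 1529 [277. 173.] [0.6544 0.0445 0.1115] [653.9  43.1] [187.4  89.9] 1.8
lying 1641 [240. 176.] [0.6454 0.1636 0.1115] [647.1 164.9] [192.   90.5] 1.7
top 155 [311. 186.] [ 0.5926 -0.0558  0.1895] [587.1 -70.2] [66.7 37.6] 86.9
bulb 293 [419. 196.] [ 0.5795 -0.4117  0.0745] [ 580.  -412.2] [59.1 54.8] 88.3
bulb 272 [376. 202.] [ 0.562 -0.272  0.074] [ 562.  -273.7] [56.  55.6] 1.7
```

>>> jog_arm([
  {"dx":0.015,"dy":0.001,"dz":0,"spin":0},
  {"dx":0.015,"dy":0,"dz":0,"spin":0},
  {"dx":0.012,"dy":0,"dz":0,"spin":0},
  {"dx":0.01,"dy":0,"dz":0,"spin":0},
  {"dx":0.01,"dy":0,"dz":0,"spin":0},
  {"dx":0.01,"dy":0,"dz":0,"spin":0},
  {"dx":0.012,"dy":0,"dz":0,"spin":0},
  {"dx":0.012,"dy":0,"dz":0,"spin":0},
  {"dx":0.015,"dy":0,"dz":0,"spin":0},
  {"dx":0.015,"dy":0,"dz":0,"spin":0},
  {"dx":0.015,"dy":0,"dz":0,"spin":0},
  {"dx":0.015,"dy":0,"dz":0,"spin":0},
])

```text
time: 35.0
tool_pos: [0.6166, -0.0749, 0.1634]
eef_rot: [-3.141, -0.055, -0.001]
ft_force: [0.7, 0.1, 0.1]
opening: 0.0009
grasp_force: 0.0
```

>>> jog_arm([
  {"dx":0.01,"dy":0,"dz":0,"spin":0},
  {"dx":0,"dy":0,"dz":0,"spin":0},
  {"dx":0,"dy":0,"dz":0,"spin":0},
  {"dx":-0.02,"dy":0,"dz":-0.02,"spin":0},
  {"dx":-0.02,"dy":0.02,"dz":-0.02,"spin":0},
  {"dx":-0.02,"dy":0.04,"dz":-0.02,"spin":0},
  {"dx":0,"dy":0.045,"dz":0,"spin":0},
  {"dx":0,"dy":0.045,"dz":0,"spin":0},
  {"dx":0,"dy":0.02,"dz":0,"spin":0},
  {"dx":0,"dy":0,"dz":0,"spin":0},
  {"dx":0,"dy":0,"dz":0,"spin":0},
], fingers=0)

```text
time: 36.1
tool_pos: [0.5704, -0.2469, 0.2236]
eef_rot: [-3.141, -0.053, 0.0]
ft_force: [1.0, -0.0, -0.1]
opening: 0.0826
grasp_force: 0.0
```

```bash
python3 p.py .562 -.273 .03 90;python3 c.py; python3 rail.py
```

```text
t 36.1 tool [ 0.5704 -0.2469  0.2236] yaw -88.1 spin 0.034 then dx -0.0084 dy 0.0261 dz 0.1936 q6 pred 116 tilt [-0.  0. -1.]
lying 1493 [276. 175.] [0.6466 0.0474 0.1116] [650.6  43.3] [191.   89.1] 1.8
lying 1637 [240. 176.] [0.6452 0.1637 0.1115] [647.7 165. ] [192.1  90.6] 1.7
bulb 233 [420. 197.] [ 0.5757 -0.418   0.074 ] [ 579.1 -413.2] [59.6 55.7] 89.3
bulb 255 [376. 203.] [ 0.56   -0.2718  0.0745] [ 560.1 -273.1] [52.6 55.9] 0.8
431 [0.5845 0.3533 0.169 ] (array([585.5, 352.7]), array([34.8, 62.1]), 86.8)
465 [0.5091 0.3574 0.1689] (array([509.3, 355.8]), array([37., 60.]), 85.7)
477 [0.4341 0.3639 0.1687] (array([434.4, 363.5]), array([35.1, 59.7]), 86.3)
```

View pics/top_last.png

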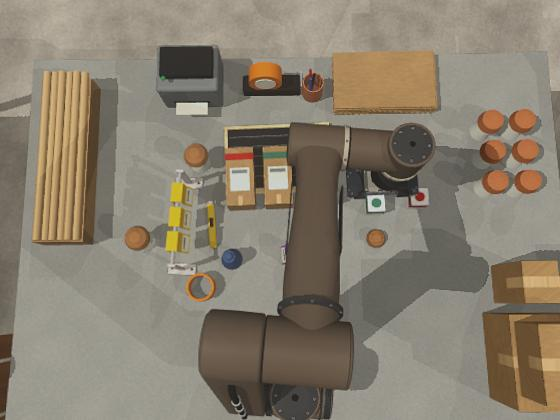

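Red and green lie label up at (240,178) and (278,178). Blue is hidden by the arm. The green bulb is at (376,203) and the red at (419,198).

>>> jog_arm([
  {"dx":-0.0085,"dy":0.0145,"dz":0.01,"spin":0.034},
  {"dx":0,"dy":0.012,"dz":0.02,"spin":0},
  {"dx":0,"dy":0,"dz":0.03,"spin":0},
  {"dx":0,"dy":0,"dz":0.03,"spin":0},
  {"dx":0,"dy":0,"dz":0.03,"spin":0},
  {"dx":0,"dy":0,"dz":0.03,"spin":0},
  {"dx":0,"dy":0,"dz":0.025,"spin":0},
  {"dx":0,"dy":0,"dz":0.015,"spin":0},
  {"dx":0,"dy":0,"dz":0.004,"spin":0},
  {"dx":0,"dy":0,"dz":0,"spin":0},
  {"dx":0,"dy":0,"dz":0,"spin":0},
])

```text
time: 37.3
tool_pos: [0.5637, -0.2734, 0.0305]
eef_rot: [3.141, 0.002, 0.002]
ft_force: [-0.7, -0.3, -0.5]
opening: 0.088
grasp_force: 0.0
```

>>> jog_arm([
  {"dx":0,"dy":0,"dz":0,"spin":0},
  {"dx":0,"dy":0,"dz":0,"spin":0},
  {"dx":0,"dy":0,"dz":0,"spin":0},
  {"dx":0,"dy":0,"dz":0,"spin":0},
  {"dx":0,"dy":0,"dz":0,"spin":0},
  {"dx":0,"dy":0,"dz":0,"spin":0},
  {"dx":0,"dy":0,"dz":0,"spin":0},
], fingers=255, grip_force=12)

```text
time: 38.0
tool_pos: [0.5632, -0.2735, 0.0298]
eef_rot: [3.141, 0.002, 0.0]
ft_force: [0.4, 0.0, 3.5]
opening: 0.055
grasp_force: 11.9
```

```bash
python3 p.py .65 .044 .2 92
```

```text
t 38.0 tool [ 0.5632 -0.2735  0.0298] yaw -89.9 spin -0.034 then dx 0.0978 dy -0.3143 dz -0.1702 q6 pred 88 tilt [ 0. -0. -1.]
```

>>> jog_arm([
  {"dx":0,"dy":0,"dz":-0.02,"spin":0},
  {"dx":0,"dy":0,"dz":-0.04,"spin":0},
  {"dx":0,"dy":0,"dz":-0.045,"spin":0},
  {"dx":0,"dy":0,"dz":-0.04,"spin":0},
  {"dx":0,"dy":0,"dz":-0.025,"spin":-0.034},
  {"dx":0.008,"dy":-0.02,"dz":0,"spin":0},
  {"dx":0.012,"dy":-0.04,"dz":0,"spin":0},
  {"dx":0.012,"dy":-0.04,"dz":0,"spin":0},
  {"dx":0.012,"dy":-0.04,"dz":0,"spin":0},
  {"dx":0.012,"dy":-0.04,"dz":0,"spin":0},
  {"dx":0.012,"dy":-0.04,"dz":0,"spin":0},
  {"dx":0.012,"dy":-0.04,"dz":0,"spin":0},
])

```text
time: 39.2
tool_pos: [0.6338, -0.009, 0.1993]
eef_rot: [-3.141, -0.055, 0.001]
ft_force: [0.8, -0.4, -0.3]
opening: 0.0554
grasp_force: 11.9
```

>>> jog_arm([
  {"dx":0.012,"dy":-0.03,"dz":0,"spin":0},
  {"dx":0.006,"dy":-0.02,"dz":0,"spin":0},
  {"dx":0,"dy":-0.004,"dz":0,"spin":0},
  {"dx":0,"dy":0,"dz":0.01,"spin":0},
  {"dx":0,"dy":0,"dz":0.02,"spin":0},
  {"dx":0,"dy":0,"dz":0.01,"spin":0},
  {"dx":0,"dy":0,"dz":0,"spin":0},
  {"dx":0,"dy":0,"dz":0,"spin":0},
])

```text
time: 40.0
tool_pos: [0.65, 0.0429, 0.1597]
eef_rot: [3.141, 0.054, -0.0]
ft_force: [-0.4, 0.4, -0.8]
opening: 0.0548
grasp_force: 11.9
```

```bash
python3 p.py .65 .044 .143 92; python3 c.py
```

```text
t 40.0 tool [0.65   0.0429 0.1597] yaw -88.0 spin -0.001 then dx 0.0001 dy -0.0011 dz 0.0167 q6 pred 88 tilt [-0. -0. -1.]
lying 1397 [318. 175.] [ 0.6386 -0.0863  0.1112] [653.9 -80.7] [191.3  89.8] 1.4
lying 805 [241. 185.] [0.6155 0.1601 0.1113] [617.5 159. ] [138.1  83.8] 9.7
lying 677 [278. 191.] [0.5939 0.0419 0.1113] [602.3  42. ] [95.  89.6] 0.3
bulb 293 [419. 196.] [ 0.5792 -0.4115  0.0742] [ 578.6 -412.1] [58.9 57.7] 88.2
```

>>> jog_arm([
  {"dx":0,"dy":0,"dz":0.008,"spin":0},
  {"dx":0,"dy":0,"dz":0.006,"spin":0},
  {"dx":0,"dy":0,"dz":0.003,"spin":0},
  {"dx":0,"dy":0,"dz":0,"spin":0},
  {"dx":0,"dy":0,"dz":0,"spin":0},
])

```text
time: 40.55
tool_pos: [0.65, 0.0439, 0.1425]
eef_rot: [3.141, 0.055, -0.0]
ft_force: [0.9, -0.2, -0.5]
opening: 0.0553
grasp_force: 11.9
```

>>> jog_arm([
  {"dx":0,"dy":0,"dz":0,"spin":0},
  {"dx":0,"dy":0,"dz":0,"spin":0},
  {"dx":0,"dy":0,"dz":0,"spin":0},
  {"dx":0,"dy":0,"dz":0,"spin":0},
  {"dx":0,"dy":0,"dz":0,"spin":0},
  {"dx":0,"dy":0,"dz":-0.02,"spin":0},
  {"dx":0,"dy":0,"dz":-0.04,"spin":0},
  {"dx":0,"dy":0,"dz":-0.04,"spin":0},
  {"dx":0,"dy":0,"dz":-0.02,"spin":0},
], fingers=60)

```text
time: 41.45
tool_pos: [0.6513, 0.0438, 0.2668]
eef_rot: [-3.141, -0.056, -0.008]
ft_force: [0.3, 0.1, -0.4]
opening: 0.0672
grasp_force: 0.0
```

```bash
python3 p.py .5795 -.412 .25 89
```

```text
t 41.5 tool [0.6513 0.0438 0.2668] yaw -88.0 spin 0.053 then dx -0.0638 dy 0.4570 dz 0.0168 q6 pred 124 tilt [ 0.005  0.001 -1.   ]
```

>>> jog_arm([
  {"dx":0,"dy":0.02,"dz":0,"spin":0.053},
  {"dx":-0.007,"dy":0.04,"dz":0,"spin":0},
  {"dx":-0.007,"dy":0.045,"dz":0,"spin":0},
  {"dx":-0.007,"dy":0.045,"dz":0,"spin":0},
  {"dx":-0.007,"dy":0.045,"dz":0,"spin":0},
  {"dx":-0.007,"dy":0.045,"dz":0,"spin":0},
  {"dx":-0.007,"dy":0.045,"dz":0,"spin":0},
  {"dx":-0.007,"dy":0.045,"dz":0,"spin":0},
  {"dx":-0.007,"dy":0.045,"dz":0,"spin":0},
  {"dx":-0.007,"dy":0.045,"dz":0,"spin":0},
  {"dx":0,"dy":0.025,"dz":0,"spin":0},
  {"dx":0,"dy":0.01,"dz":0,"spin":0},
], fingers=0)

```text
time: 42.65
tool_pos: [0.579, -0.4127, 0.2619]
eef_rot: [-3.141, 0.032, 0.001]
ft_force: [-0.4, -0.0, 0.6]
opening: 0.0871
grasp_force: 0.0
```

>>> jog_arm([
  {"dx":0,"dy":0,"dz":0,"spin":0},
  {"dx":0,"dy":0,"dz":0,"spin":0},
])

```text
time: 42.85
tool_pos: [0.5801, -0.4093, 0.2624]
eef_rot: [-3.141, 0.028, 0.0]
ft_force: [0.3, 1.2, 0.1]
opening: 0.0875
grasp_force: 0.0
```

```bash
python3 p.py .5795 -.412 .03 89; sed -i 's/z>.100)&(z<.122)/z>.100)\&(z<.122)/; $a comps(r\&(z>.18)\&(z<.195),"placed")\nf,P,g=cloud("side"); z=P[...,2]; b=(P[...,1]<-.2)\&(P[...,1]>-.5)\&(P[...,0]>.3)\&(P[...,0]<.7); comps(b\&(z>.068)\&(z<.082),"sbulb"); cv2.imwrite("pics/side_last.png",f)' c.py; python3 c.py
```

```text
t 42.9 tool [ 0.5801 -0.4093  0.2624] yaw -91.0 spin -0.000 then dx -0.0005 dy 0.0027 dz 0.2324 q6 pred 124 tilt [-0.  0. -1.]
lying 1222 [278. 175.] [0.6273 0.041  0.1114] [650.9  43. ] [191.9  89.8] 1.8
lying 1639 [316. 173.] [ 0.6524 -0.08    0.111 ] [653.8 -80.3] [192.   90.7] 1.7
lying 1622 [240. 176.] [0.6457 0.1637 0.1114] [648.1 164.7] [192.2  90.4] 1.9
top 306 [276. 169.] [0.6476 0.0453 0.1862] [647.8  45.2] [52.2 57.4] 89.7
bulb 255 [419. 197.] [ 0.5767 -0.4139  0.0742] [ 577.4 -412.9] [57.8 52.8] 86.1
placed 303 [276. 169.] [0.6476 0.044  0.1862] [647.8  45.2] [52.2 57.4] 89.7
sbulb 165 [283. 128.] [ 0.5781 -0.4099  0.0762] [ 580.  -415.6] [54.9 63.8] 0.3
```

View pics/side_last.png

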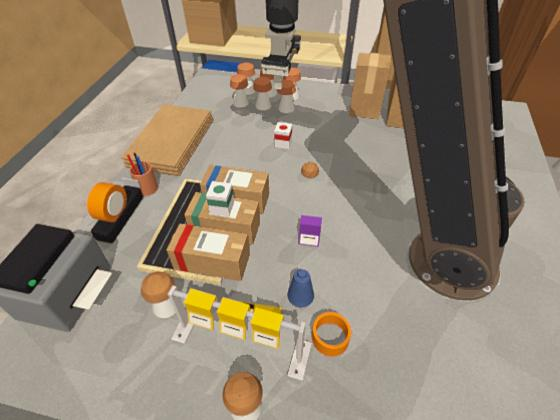

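All the cartons lie flat, the green bulb is on the green carton at (220,198), and the red bulb is still at (283,135). Grasp red.

>>> jog_arm([
  {"dx":0,"dy":0.003,"dz":0.02,"spin":0},
  {"dx":0,"dy":0,"dz":0.035,"spin":0},
  {"dx":0,"dy":0,"dz":0.04,"spin":0},
  {"dx":0,"dy":0,"dz":0.04,"spin":0},
  {"dx":0,"dy":0,"dz":0.035,"spin":0},
  {"dx":0,"dy":0,"dz":0.03,"spin":0},
  {"dx":0,"dy":0,"dz":0.02,"spin":0},
  {"dx":0,"dy":0,"dz":0.012,"spin":0},
  {"dx":0,"dy":0,"dz":0,"spin":0},
  {"dx":0,"dy":0,"dz":0,"spin":0},
])

```text
time: 43.95
tool_pos: [0.5808, -0.4128, 0.0317]
eef_rot: [3.141, -0.026, 0.002]
ft_force: [0.3, 0.0, -0.0]
opening: 0.0877
grasp_force: 0.0
```

>>> jog_arm([
  {"dx":0,"dy":0,"dz":0,"spin":0},
  {"dx":0,"dy":0,"dz":0,"spin":0},
  {"dx":0,"dy":0,"dz":0,"spin":0},
  {"dx":0,"dy":0,"dz":0,"spin":0},
  {"dx":0,"dy":0,"dz":0,"spin":0},
  {"dx":0,"dy":0,"dz":0,"spin":0},
  {"dx":0,"dy":0,"dz":0,"spin":0},
], fingers=255, grip_force=12)

```text
time: 44.65
tool_pos: [0.58, -0.4132, 0.0309]
eef_rot: [3.141, -0.028, 0.0]
ft_force: [-0.8, -0.3, 3.7]
opening: 0.0551
grasp_force: 12.0
```

```bash
python3 p.py .645 .164 .26 92
```

```text
t 44.6 tool [ 0.58   -0.4132  0.0309] yaw -91.0 spin -0.053 then dx 0.0851 dy -0.5746 dz -0.2291 q6 pred 78 tilt [ 0. -0. -1.]
```

>>> jog_arm([
  {"dx":0,"dy":0,"dz":-0.02,"spin":0},
  {"dx":0,"dy":0,"dz":-0.04,"spin":0},
  {"dx":0,"dy":0,"dz":-0.045,"spin":0},
  {"dx":0,"dy":0,"dz":-0.045,"spin":0},
  {"dx":0,"dy":0,"dz":-0.045,"spin":0},
  {"dx":0,"dy":0,"dz":-0.034,"spin":-0.053},
  {"dx":0,"dy":-0.02,"dz":0,"spin":0},
  {"dx":0.007,"dy":-0.04,"dz":0,"spin":0},
  {"dx":0.007,"dy":-0.044,"dz":0,"spin":0},
  {"dx":0.007,"dy":-0.044,"dz":0,"spin":0},
  {"dx":0.007,"dy":-0.044,"dz":0,"spin":0},
  {"dx":0.007,"dy":-0.044,"dz":0,"spin":0},
])

```text
time: 45.85
tool_pos: [0.6063, -0.1741, 0.2593]
eef_rot: [-3.141, -0.055, 0.001]
ft_force: [0.8, -0.4, -0.7]
opening: 0.0546
grasp_force: 12.0
```

>>> jog_arm([
  {"dx":0.007,"dy":-0.044,"dz":0,"spin":0},
  {"dx":0.007,"dy":-0.044,"dz":0,"spin":0},
  {"dx":0.007,"dy":-0.044,"dz":0,"spin":0},
  {"dx":0.007,"dy":-0.044,"dz":0,"spin":0},
  {"dx":0.007,"dy":-0.044,"dz":0,"spin":0},
  {"dx":0.007,"dy":-0.044,"dz":0,"spin":0},
  {"dx":0.007,"dy":-0.038,"dz":0,"spin":0},
  {"dx":0.001,"dy":-0.025,"dz":0,"spin":0},
  {"dx":0,"dy":-0.01,"dz":0,"spin":0},
  {"dx":0,"dy":0,"dz":0,"spin":0},
  {"dx":0,"dy":0,"dz":0,"spin":0},
])

```text
time: 46.95
tool_pos: [0.6445, 0.162, 0.2594]
eef_rot: [3.141, 0.055, -0.001]
ft_force: [-0.8, -0.3, -0.6]
opening: 0.0551
grasp_force: 12.0
```

```bash
python3 p.py .645 .164 .1435 92
```

```text
t 47.0 tool [0.6445 0.162  0.2594] yaw -88.0 spin 0.000 then dx 0.0006 dy -0.0020 dz 0.1159 q6 pred 78 tilt [-0. -0. -1.]
```

>>> jog_arm([
  {"dx":0,"dy":-0.002,"dz":0.015,"spin":0},
  {"dx":0,"dy":0,"dz":0.025,"spin":0},
  {"dx":0,"dy":0,"dz":0.025,"spin":0},
  {"dx":0,"dy":0,"dz":0.02,"spin":0},
  {"dx":0,"dy":0,"dz":0.015,"spin":0},
  {"dx":0,"dy":0,"dz":0.008,"spin":0},
  {"dx":0,"dy":0,"dz":0.005,"spin":0},
  {"dx":0,"dy":0,"dz":0.002,"spin":0},
  {"dx":0,"dy":0,"dz":0,"spin":0},
  {"dx":0,"dy":0,"dz":0,"spin":0},
])

```text
time: 47.95
tool_pos: [0.645, 0.1647, 0.1454]
eef_rot: [-3.141, -0.055, -0.002]
ft_force: [-1.0, -0.7, -0.5]
opening: 0.0549
grasp_force: 12.0
```

>>> jog_arm([
  {"dx":0,"dy":0,"dz":0,"spin":0},
  {"dx":0,"dy":0,"dz":0,"spin":0},
  {"dx":0,"dy":0,"dz":0,"spin":0},
  {"dx":0,"dy":0,"dz":0,"spin":0},
  {"dx":0,"dy":0,"dz":0,"spin":0},
  {"dx":0,"dy":0,"dz":-0.02,"spin":0},
  {"dx":0,"dy":0,"dz":-0.04,"spin":0},
  {"dx":0,"dy":0,"dz":-0.045,"spin":0},
  {"dx":0,"dy":0,"dz":-0.045,"spin":0},
], fingers=60)

```text
time: 48.85
tool_pos: [0.6443, 0.1645, 0.2961]
eef_rot: [3.141, 0.055, -0.001]
ft_force: [1.1, 0.4, -0.2]
opening: 0.0671
grasp_force: 0.0
```

>>> jog_arm([
  {"dx":0,"dy":0.03,"dz":0,"spin":0},
  {"dx":0,"dy":0.04,"dz":0,"spin":0},
  {"dx":0,"dy":0.045,"dz":0,"spin":0},
  {"dx":0,"dy":0.045,"dz":0,"spin":0},
  {"dx":0,"dy":0.045,"dz":0,"spin":0},
  {"dx":0,"dy":0.045,"dz":0,"spin":0},
  {"dx":0,"dy":0.045,"dz":0,"spin":0},
  {"dx":0,"dy":0.045,"dz":0,"spin":0},
  {"dx":0,"dy":0.03,"dz":0,"spin":0},
  {"dx":0,"dy":0.02,"dz":0,"spin":0},
  {"dx":0,"dy":0,"dz":0,"spin":0},
  {"dx":0,"dy":0,"dz":0,"spin":0},
])

```text
time: 50.05
tool_pos: [0.6583, -0.2251, 0.2943]
eef_rot: [-3.141, -0.054, 0.0]
ft_force: [0.7, -0.0, 0.4]
opening: 0.067
grasp_force: 0.0
```

```bash
python3 c.py; python3 rail.py
```

```text
lying 1211 [240. 177.] [0.62   0.1602 0.1114] [647.4 165.1] [190.9  90.6] 1.7
lying 683 [271. 174.] [0.6372 0.0648 0.1116] [649.6  61.3] [ 58.4 191.5] 89.3
top 315 [237. 170.] [0.6455 0.166  0.1865] [645.7 166. ] [57.3 55.5] 1.2
top 224 [274. 169.] [0.6478 0.0529 0.1866] [648.6  52.9] [56.5 39.9] 3.0
placed 313 [237. 170.] [0.6452 0.166  0.1864] [645.7 166. ] [57.3 55.5] 1.2
placed 222 [274. 169.] [0.6478 0.0529 0.1866] [648.6  52.9] [56.5 39.9] 3.0
431 [0.5844 0.3529 0.1688] (array([585.4, 352.4]), array([34.9, 61.2]), 86.4)
467 [0.5092 0.3569 0.1689] (array([509.2, 356.6]), array([36.3, 60.2]), 85.9)
478 [0.4342 0.3635 0.1685] (array([434.2, 363.2]), array([35.3, 60.4]), 84.2)
```

View pics/side_last.png

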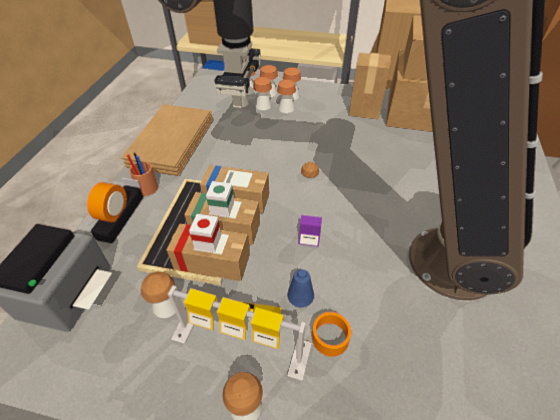

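The red and green bulbs sit on their cartons at (205,232) and (220,198), the holders hang on the rail, and no blue bulb box is in the scene. Hand in.

```bash
python3 -c "
from plant import ctrl
print(ctrl.sign_off())"
```

```text
the job is handed in; nothing more can be done
None
```

I handed the job in at about 50 s: all three holders hang astride the rail, all three cartons lie on their backs with labels up, and the red and green bulb boxes sit on their matching cartons; no blue bulb box showed in any picture, and the hand-in returned no verdict.

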